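# Sweep the loose hex nuts into the counting pen

## Robot

A 6-joint arm with a two-finger parallel gripper is mounted at the origin on the work surface. World frame = base frame: x ahead of the robot, y to its left, z up, the work surface at z = 0. Lengths are in m, angles in rad, forces in N, time in s.
With the tool pointing down it reaches from about 0.275 to 0.725 m from the base axis. Payload 5.6 kg.
Tool frame: the origin (TCP) lies midway between the tips of the shut fingers; the grasp point (between the pads) lies 19 mm behind it; z points along the fingers, y is the line along which they close (so a half turn about z gives the same grasp; the last joint's range is limited). The gripper opens to 85 mm and grips with 20 to 120 N. Pads are 22 mm wide; open, the fingers measure 114 mm over their backs; the gripper's body (76 mm by 85 mm) begins 54 mm behind the grasp point. The pads swing forward as they close: fully open they stand 13 mm farther back than shut.
Start: joints at [1.436, 0.255, 0.108, 0, -1.424, -0.285], TCP at [0.224, 0.502, 0.231] pointing down, gripper open.
Joint ranges: [-2.95, 2.95], [-1.21, 1.97], [-1.09, 1.5], [-2.87, 1.71], [-2.94, -0.07], [-3.05, 3.05]. Speed limits (rad/s): [2.57, 2.57, 3.14, 3.14, 3.14, 3.14].

## Interface

Orientations are given as a unit quaternion [w, x, y, z].
In Python, from workcell import * gives the robot as it stands.
- The arm moves only by the tool send_rows, never from a script. Its argument "targets" is a list of rows, each a list of 7 numbers: the turn, a rotation vector about the tool's x, y, z in rad, then the shift along the tool's x, y, z in cm, then the opening, from -1 (shut) to 1 (fully open). A call has 1 to 20 rows; each row shifts and turns the commanded pose from where the row before left it, along the tool's axes as they then stand; what a row does not reach is not made up. A row lasts 1/8 s, in which the tool goes at most 62.5 mm and 10.7 degrees, less where a joint would pass 70% of its speed; a pose out of reach is approached as far as the arm can. A call with a gripper value outside its range is refused whole. The fingers move at their own pace and stop on an object; "force" is the grip in N (left out, the last holds). Time passes only in rows, so rows that do not move let the fingers close. It gives the time, the measured TCP pose, the force, the opening and the grip force at its end, in the units of the state.
- sense(): the state, without advancing time (a new reading comes with each control period).
- get_image(name): name is "side" or "top" or "wrist"; returns (picture, depth): 400x640x3 uint8, red, green, blue; 400x640 float32, m along the optical axis (not along the pixel's ray), 0 where there is no reading.
- camera_params(name): a dict with "fx", "fy", "cx", "cy" (pixels), "extrinsics" (4x4, takes a point from camera to world coordinates). Camera axes: x right, y down, z forward; pixel columns grow to the right and rows downward; lengths in m; the calibration is good to about 2 mm. A picture is of the moment at which its call begins: read the wrist's pose just before it. camera_params takes no time and is no camera call; for the wrist camera it gives the pose at the moment of the call.
- hand_in(): hands the job in; it is judged then, once.
The state is a dict: "time": time; "q": joint angles; "joint_vel": joint speeds; "effort": joint torques, N m; "ee_pos": TCP position; "tcp_rot": TCP orientation; "wrist_force": force on the tool from outside, world axes, zero at the start; "wrist_torque": the same for the moment, N m; "opening": finger opening in m; "finger_force": force on a finger pad.
Only numpy, scipy, OpenCV 4.12 (cv2) and the standard library are available. Lean on these libraries where they do the work, as an engineer would, in place of code of your own. Each camera call takes 0.05 s, during which the arm holds its last target. There are 200 camera calls.

## Task

On the fitting-inspection bench, sweep the three loose hexagonal nuts across the bench with your fingertips into the three-sided pen, so that all three lie flat on the bench and wholly inside it, none sticking out of its mouth. Only push them along the bench: do not pick up or lift any nut, and leave the elbow, the round cover and the other things where they are. Finish clear of everything.

Things in the scene. Friction and masses are not known exactly. Their poses are not given: they have to be found in the camera images.
- nut0_center (a point): Centre of one of three identical loose hexagonal nuts of raw brown bronze with a plain bore, lying flat on the bench: 40 mm across flats, 46 mm across corners, 18 mm high, bore 22 mm (the closed fingers do not fit in it), about 150 g. The point is on the bore's axis, 9 mm above the nut's underside; z is the bore axis, x square to one of the six flats.
- nut0: The same nut as a whole; its origin is the centre of its underside, axes as for its centre point.
- nut1_center (a point): Centre of one of three identical loose hexagonal nuts of raw brown bronze with a plain bore, lying flat on the bench: 40 mm across flats, 46 mm across corners, 18 mm high, bore 22 mm (the closed fingers do not fit in it), about 150 g. The point is on the bore's axis, 9 mm above the nut's underside; z is the bore axis, x square to one of the six flats.
- nut1: The same nut as a whole; its origin is the centre of its underside, axes as for its centre point.
- nut2_center (a point): Centre of one of three identical loose hexagonal nuts of raw brown bronze with a plain bore, lying flat on the bench: 40 mm across flats, 46 mm across corners, 18 mm high, bore 22 mm (the closed fingers do not fit in it), about 150 g. The point is on the bore's axis, 9 mm above the nut's underside; z is the bore axis, x square to one of the six flats.
- nut2: The same nut as a whole; its origin is the centre of its underside, axes as for its centre point.
- pen: The pen: three-sided frame of off-white bars (8 mm thick, 30 mm high) fixed to the bench, no floor of its own. Inside 130 mm deep (x) by 190 mm wide (y). Origin on the bench, at the centre of the inside; x points from the open mouth (at x = -65 mm, roughly facing the robot) to the back bar (inner face x = +65 mm); side bars' inner faces at y = +-95 mm. Two 3 mm high tabs behind the back bar.
- pen_mouth (a point): Middle of the pen's mouth line, on the bench; axes as the pen's. The bench between the nuts and the mouth is bare. Behind the pen, beyond x = 0.72 m, stand a low scale and a grey tray, at most 55 mm high, and a 120 mm high can on the right (y about -0.3 m); all fixed.
- elbow: Bystander: loose bronze pipe elbow, in the same row as the nuts, standing on a round foot of 40 mm diameter, 58 mm high. At 22 to 58 mm height its 36 mm wide outlet reaches 28 mm from the foot's axis along its x axis (away from the robot, within 0.4 rad). Origin: centre of its underside, z up. About 250 g.
- cover: Bystander: loose round bronze cover lying in the same row as the nuts: disc of 54 mm diameter, 10 mm thick, with a round hub of 30 mm diameter on top, 24 mm high in all. Origin: centre of its underside, z up. About 200 g.
- tee: Bystander: loose bronze pipe tee lying on the bench to the left of the pen, 70 mm long along its y, branch reaching 36 mm along its x, 36 mm high. Origin: underneath the crossing.
- plug: Bystander: loose round bronze plug standing to the right of the pen: 42 mm diameter, 45 mm high. Origin: centre of its underside, z up.
- screwdriver: Bystander: screwdriver lying on the bench to the left, near the robot, about 200 mm long along its x. Origin: under its middle.
Things that resemble listed ones, but are neither listed nor needed, are in the scene too. Leave any green or pink look-alike of the nut0 alone.

How it is judged:
By the outcome, as a careful person would: the job done as asked, in the order asked, and still so for the second after the job is handed in, with the robot touching nothing.
It also fails if it takes over 72 s, if anything falls off the work surface, if the arm or the gripper's body presses on something with over 40 N, if the wrist force passes 120 N, or if a joint passes its speed limit or range.

## Working session

There is one attempt and no reset: what is moved stays moved. The work goes in short steps, Python scripts to look and compute and a tool call to move; the robot and the scene stay as the last step left them, time stands still between calls to the robot, and variables do not carry over. Pictures are saved under pics/ and viewed, at most 10 in all, crops included, and the job is handed in when it is done.

Besides the shell and the picture viewer there is one more tool, called after ">>>" as name(argument=value, ...), one argument or row to a line, values as JSON. send_rows: Moves the arm, as the interface text tells. Its arguments: {"type":"object","properties":{"targets":{"type":"array"},"force":{"type":"number"}},"required":["targets"]}

```bash
mkdir -p pics; cat > h.py <<'E'
from workcell import *
import numpy as np, cv2
def cloud(name):
    im,d=get_image(name); c=camera_params(name); T=np.array(c["extrinsics"])
    v,u=np.mgrid[:400,:640]
    P=np.stack([(u-c["cx"])/c["fx"]*d,(v-c["cy"])/c["fy"]*d,d],-1)
    W=P@T[:3,:3].T+T[:3,3]; W[d==0]=np.nan
    return im,W
E
python3 - <<'E'
from h import *
s=sense();print(s["time"],s["ee_pos"],s["tcp_rot"],s["opening"])
im,W=cloud("top")
cv2.imwrite("pics/top.png",im[:,:,::-1])
i2,W2=cloud("side");cv2.imwrite("pics/side.png",i2[:,:,::-1])
np.savez("top.npz",im=im,W=W)
c=camera_params("top");print(c)
m=((W[:,:,2]>.006)&(W[:,:,2]<.14)).astype(np.uint8)
n,l,st,ce=cv2.connectedComponentsWithStats(m)
for k in range(1,n):
    if st[k,4]>60:
        p=W[l==k];print(k,ce[k].round(),st[k],np.median(p,0).round(3),p.min(0).round(3),p.max(0).round(3),im[l==k].mean(0).round())
E
```

```text
0.0 [0.22389521 0.50180772 0.23038553] [ 9.57331405e-04  9.78043914e-01 -2.08396627e-01 -1.77807749e-04] 0.08564442496303765
{'fx': 372.10237956747716, 'fy': 372.10237956747716, 'cx': 318.9919128640586, 'cy': 194.89346736418454, 'extrinsics': array([[-8.02925342e-03, -9.80306077e-01,  1.97320872e-01,
         3.35579799e-01],
       [-9.99966844e-01,  8.13926278e-03, -2.53487806e-04,
         2.90991036e-02],
       [-1.35755079e-03, -1.97316364e-01, -9.80338926e-01,
         8.56286758e-01],
       [ 0.00000000e+00,  0.00000000e+00,  0.00000000e+00,
         1.00000000e+00]])}
1 [215.  59.] [ 163    9  104   98 9204] [0.832 0.275 0.045] [0.73  0.16  0.006] [0.969 0.4   0.064] [124. 123. 125.]
2 [355.  47.] [ 313   17   85   62 3822] [ 0.885 -0.064  0.016] [ 0.8   -0.16   0.006] [0.943 0.041 0.055] [91. 94. 93.]
13 [458.  52.] [ 439   29   39   47 1052] [ 0.818 -0.29   0.096] [ 0.804 -0.323  0.006] [ 0.858 -0.271  0.125] [152. 152. 148.]
31 [582. 148.] [  515    52   125   196 21805] [ 0.589 -0.522  0.106] [ 0.374 -0.694  0.006] [ 0.792 -0.449  0.14 ] [100.  93.  81.]
42 [ 67. 191.] 
[... 802 characters left out ...]
398. 217.] [389 208  20  20 231] [ 0.451 -0.151  0.019] [ 0.43  -0.173  0.006] [ 0.472 -0.13   0.024] [79. 67. 55.]
80 [363. 224.] [353 214  20  20 213] [ 0.436 -0.069  0.018] [ 0.416 -0.091  0.006] [ 0.459 -0.048  0.023] [82. 70. 57.]
83 [200. 262.] [147 239  83  40 639] [0.352 0.285 0.023] [0.319 0.229 0.009] [0.407 0.416 0.028] [138.  64.  64.]
86 [317. 257.] [309 247  18  20 206] [0.365 0.033 0.019] [0.344 0.014 0.008] [0.386 0.052 0.022] [ 69. 128.  80.]
88 [276. 261.] [267 251  19  21 221] [0.356 0.125 0.018] [0.334 0.105 0.009] [0.377 0.146 0.024] [185. 119. 139.]
101 [335. 390.] [ 293  377   84   23 1346] [0.089 0.001 0.014] [ 0.07  -0.087  0.006] [0.114 0.087 0.121] [144. 142. 134.]
```

View pics/top.png

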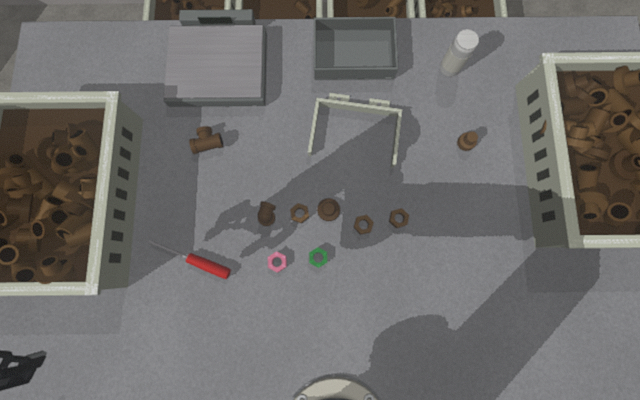

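The view shows three brown hexagonal nuts with bores at pixels (299,212), (363,224) and (398,217). The cover is at (328,209), the elbow at (266,213), the green look-alike at (317,257) and the pink one at (276,261). The pen opens downward, with its mouth from about (310,152) to (395,163). The three brown nuts are the ones meant: they have a plain bore, are about 20 mm high and are not coloured. I'll confirm this in a crop and measure the pen.

```bash
python3 - <<'E'
from h import *
z=np.load("top.npz");im,W=z["im"],z["W"]
cv2.imwrite("pics/crop.png",cv2.resize(im[85:275,240:430],(760,760))[:600,:,::-1])
c=camera_params("top");T=np.array(c["extrinsics"])
def ray(u,v,h):
    d=T[:3,:3]@[(u-c["cx"])/c["fx"],(v-c["cy"])/c["fy"],1]; return (T[:3,3]+d*(h-T[2,3])/d[2])[:2]
# pen bars, top surface
m=(W[...,2]>.022)&(W[...,2]<.036)
m[:90]=0;m[172:]=0;m[:,:300]=0;m[:,410:]=0
v,u=np.nonzero(m)
P=np.array([ray(a,b,.03) for a,b in zip(u,v)])
def fit(s):
    vx=cv2.fitLine(P[s].astype(np.float32),cv2.DIST_HUBER,0,1e-4,1e-4).ravel();return vx,s.sum(),P[s].min(0).round(3),P[s].max(0).round(3)
for s in [(u<322)&(v>108),(u>388)&(v>116),(u>325)&(u<392)&(v<115)]: print(fit(s))
# nut tops: centroid of the hull of top face
for k,(u0,v0) in enumerate([(299,212),(363,224),(398,217),(328,209),(266,213),(317,257),(276,261)]):
    q=(np.hypot(*np.moveaxis(W[...,:2]-W[v0-8:v0+9,u0-8:u0+9,:2].reshape(-1,2)[0:].mean(0),-1,0))<.035)&(W[...,2]>.012)
    b,a=np.nonzero(q)
    H=np.array([ray(x,y,.018) for x,y in zip(a,b)],np.float32)
    (cx,cy),r=cv2.minEnclosingCircle(H);print(k,round(cx,3),round(cy,3),round(r,3),len(H))
E
```

```text
(array([ 0.9877505 , -0.15604159,  0.65614367,  0.0441951 ], dtype=float32), np.int64(163), array([0.604, 0.032]), array([0.71 , 0.056]))
(array([ 0.9880212 , -0.1543183 ,  0.6302866 , -0.15126863], dtype=float32), np.int64(184), array([ 0.573, -0.164]), array([ 0.688, -0.14 ]))
(array([ 0.15359485,  0.9881339 ,  0.71945155, -0.06715478], dtype=float32), np.int64(305), array([ 0.703, -0.144]), array([0.735, 0.01 ]))Traceback (most recent call last):
  File "<stdin>", line 20, in <module>
cv2.error: OpenCV(4.12.0) /io/opencv/modules/imgproc/src/shapedescr.cpp:201: error: (-215:Assertion failed) count >= 0 && (depth == CV_32F || depth == CV_32S) in function 'minEnclosingCircle'
```

View pics/crop.png

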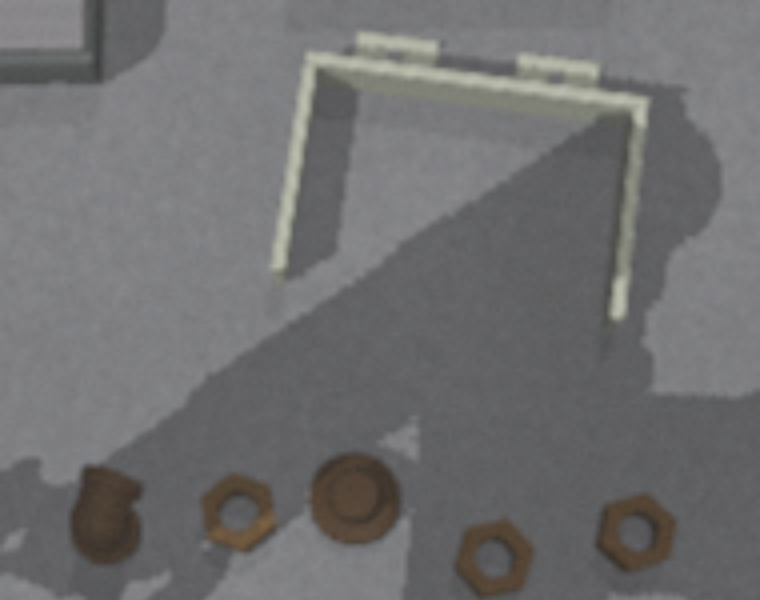

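The crop confirms three brown hexagonal nuts with bores, and the pen opening toward the robot with a yaw of about -0.155. In pen-aligned coordinates, a (depth) and b (across), the mouth is at a=0.587 and the back bar at 0.717. Nut A is at (0.448, 0.099), nut B at (0.442, -0.047) and nut C at (0.469, -0.126). I'll push each one with the fingers part-open as a two-point fork.

>>> send_rows(
  targets=[
    [0,0,-0.1325,0,0,0,-0.5],
    [0,0,-0.1325,0,0,0,-0.5],
    [0,0,0,2.1,3.2,0,-0.5],
    [0,0,0,2.1,3.2,0,-0.5],
    [0,0,0,2.1,3.2,0,-0.5],
    [0,0,0,2.1,3.2,0,-0.5],
    [0,0,0,2.1,3.2,0,-0.5],
    [0,0,0,2.1,3.2,0,-0.5],
    [0,0,0,2.1,3.2,0,-0.5],
    [0,0,0,2.1,3.2,0,-0.5],
    [0,0,0,2.1,3.2,0,-0.5],
    [0,0,0,2.1,3.2,0,-0.5],
    [0,0,0,2.1,3.2,0,-0.5],
    [0,0,0,2.1,3.2,0,-0.5],
    [0,0,0,0,0,0,-0.5],
  ],
)

```text
time: 1.98
ee_pos: [0.4141, 0.0822, 0.2308]
tcp_rot: [0.0, 0.997, -0.079, -0.0]
wrist_force: [-0.4, 0.3, -0.3]
opening: 0.0215
finger_force: 0.0
```

```bash
cat >> h.py <<'E'
def pen(p): return np.array([.988*p[0]-.155*p[1], .155*p[0]+.988*p[1]-.0468])
def where():
    s=sense(); q=s["tcp_rot"]
    print("t",s["time"],"a,b",pen(s["ee_pos"]).round(4),"z",s["ee_pos"][2].round(4),"psi",round(2*np.arctan2(q[2],q[1]),3),"tilt",np.round([q[0],q[3]],3),"open",round(s["opening"],4),"F",np.round(s["wrist_force"],1))
E
python3 -c "
from h import *
where()"
```

```text
t 1.975 a,b [0.3964 0.0986] z 0.2308 psi -0.158 tilt [ 0. -0.] open 0.0215 F [-0.4  0.3 -0.3]
```

>>> send_rows(
  targets=[
    [0,0,0,0,0,4.5,-0.5],
    [0,0,0,0,0,4.5,-0.5],
    [0,0,0,0,0,4.5,-0.5],
    [0,0,0,0,0,4.5,-0.5],
    [0,0,0,0,0,3,-0.5],
    [0,0,0,0,0,1.5,-0.5],
    [0,0,0,0,0,0,-0.5],
  ],
)

```text
time: 2.85
ee_pos: [0.4128, 0.0839, 0.0053]
tcp_rot: [0.001, 0.997, -0.077, -0.001]
wrist_force: [-0.5, 0.2, 0.7]
opening: 0.0215
finger_force: 0.0
```

>>> send_rows(
  targets=[
    [0,0,0,1,0,0,-0.5],
    [0,0,0,1,0,0,-0.5],
    [0,0,0,1,0,0,-0.5],
    [0,0,0,1,0,0,-0.5],
    [0,0,0,1,0,0,-0.5],
    [0,0,0,1,0,0,-0.5],
    [0,0,0,1,0,0,-0.5],
    [0,0,0,1,0,0,-0.5],
    [0,0,0,1,0,0,-0.5],
    [0,0,0,0,0,0,-0.5],
  ],
)

```text
time: 4.1
ee_pos: [0.5039, 0.0701, 0.0063]
tcp_rot: [-0.0, 0.997, -0.077, 0.0]
wrist_force: [0.1, -0.2, -0.1]
opening: 0.0216
finger_force: 0.0
```

```bash
python3 -c "
from h import *
where()
im,W=cloud('top');cv2.imwrite('pics/t2.png',cv2.resize(im[85:275,200:440],(720,570))[:,:,::-1])
im,W=cloud('side');cv2.imwrite('pics/s2.png',im[:,:,::-1])"
```

```text
t 4.1 a,b [0.487  0.1006] z 0.0063 psi -0.155 tilt [-0.  0.] open 0.0216 F [ 0.1 -0.2 -0.1]
```

View pics/t2.png

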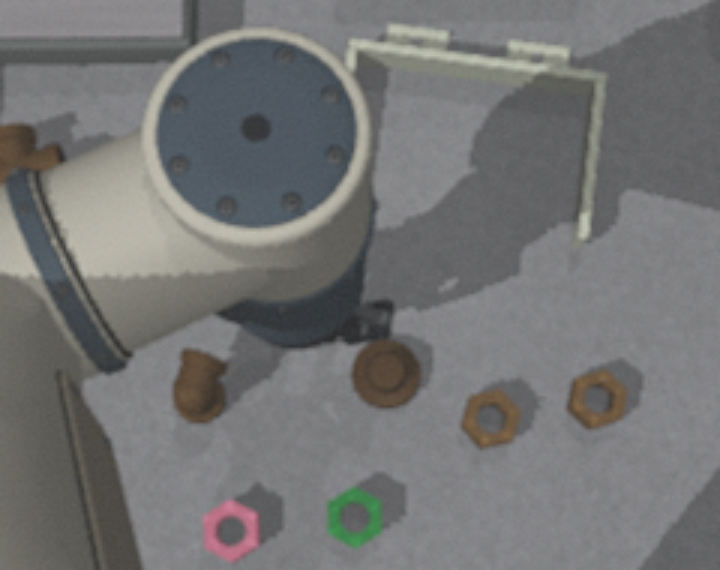

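View pics/s2.png

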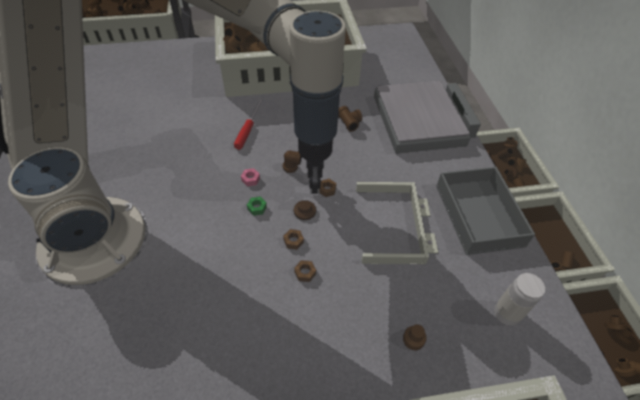

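The top view shows the wrist hiding nut A, with the cover at (387,373) and the elbow at (200,385) in place. The side view shows nut A at (328,187), just ahead of the fingertips and past the cover. Next I'll steer it inward.

>>> send_rows(
  targets=[
    [0,0,0,-1,0,0,-0.5],
    [0,0,0,-1,0,0,-0.5],
    [0,0,0,0,-1.25,0,-0.5],
    [0,0,0,0,-1.25,0,-0.5],
    [0,0,0.15,0,0,0,-0.5],
    [0,0,0.15,0,0,0,-0.5],
    [0,0,0.15,0,0,0,-0.5],
    [0,0,0.15,0,0,0,-0.5],
    [0,0,0,0,0,0,-0.5],
  ],
)

```text
time: 5.32
ee_pos: [0.4873, 0.0986, 0.0063]
tcp_rot: [-0.0, 0.93, -0.368, 0.0]
wrist_force: [-0.2, -0.8, -0.3]
opening: 0.0215
finger_force: 0.0
```

```bash
cat >> h.py <<'E'
def nuts(name="side"):
    im,W=cloud(name)
    z=W[...,2]; X=W[...,0]; Y=W[...,1]
    hsv=cv2.cvtColor(im,cv2.COLOR_RGB2HSV)
    m=((z>.007)&(z<.026)&(X>.3)&(X<.73)&(abs(Y)<.22)&(hsv[...,1]>50)).astype(np.uint8)
    n,l,st,ce=cv2.connectedComponentsWithStats(m)
    for k in range(1,n):
        if st[k,4]>25:
            p=W[l==k]; mid=(np.percentile(p,2,0)+np.percentile(p,98,0))/2
            print(name,ce[k].round(),st[k,4],"pen",pen(mid).round(3),"ext",np.ptp(p,0).round(3),"rgb",im[l==k].mean(0).round())
    return im
E
python3 -c "
from h import *
where()
nuts()"
```

```text
t 5.325 a,b [0.4661 0.1262] z 0.0063 psi -0.753 tilt [-0.  0.] open 0.0215 F [-0.2 -0.8 -0.3]
side [250. 176.] 211 pen [0.331 0.13 ] ext [0.045 0.042 0.014] rgb [131.  82.  96.]
side [327. 187.] 175 pen [0.517 0.097] ext [0.04  0.042 0.015] rgb [66. 54. 43.]
side [256. 205.] 227 pen [0.353 0.04 ] ext [0.043 0.043 0.015] rgb [54. 93. 60.]
side [304. 209.] 291 pen [0.464 0.027] ext [0.048 0.046 0.019] rgb [60. 49. 42.]
side [293. 238.] 239 pen [ 0.441 -0.052] ext [0.041 0.047 0.014] rgb [80. 65. 51.]
side [305. 270.] 263 pen [ 0.468 -0.131] ext [0.041 0.04  0.014] rgb [82. 66. 52.]
```

>>> send_rows(
  targets=[
    [0,0,0,0,-0.8,0,-0.5],
    [0,0,0,1.2,0,0,-0.5],
    [0,0,0,1,0,0,-0.5],
    [0,0,0,1,0,0,-0.5],
    [0,0,0,1,0,0,-0.5],
    [0,0,0,1,0,0,-0.5],
    [0,0,0,1,0,0,-0.5],
    [0,0,0,1,0,0,-0.5],
    [0,0,0,1,0,0,-0.5],
    [0,0,0,1,0,0,-0.5],
    [0,0,0,1,0,0,-0.5],
    [0,0,0,0,0,0,-0.5],
    [0,0,0,-1,0,0,-0.5],
    [0,0,0,-1,0,0,-0.5],
    [0,0,-0.15,0,0,0,-0.5],
    [0,0,-0.15,0,0,0,-0.5],
    [0,0,-0.15,0,0,0,-0.5],
    [0,0,-0.15,0,0,0,-0.5],
    [0,0,0,0,0,0,-0.5],
  ],
)

```text
time: 7.75
ee_pos: [0.5516, 0.0482, 0.0065]
tcp_rot: [-0.0, 0.997, -0.078, 0.0]
wrist_force: [0.3, 0.5, 0.4]
opening: 0.0214
finger_force: 0.0
```

```bash
python3 -c "
from h import *
where()
nuts()"
```

```text
t 7.75 a,b [0.5375 0.0863] z 0.0065 psi -0.155 tilt [-0.  0.] open 0.0214 F [0.3 0.5 0.4]
side [290. 167.] 90 pen [0.425 0.163] ext [0.033 0.024 0.018] rgb [54. 45. 38.]
side [250. 176.] 210 pen [0.33 0.13] ext [0.044 0.044 0.014] rgb [134.  84.  99.]
side [354. 201.] 185 pen [0.579 0.054] ext [0.04  0.04  0.013] rgb [62. 51. 43.]
side [256. 205.] 225 pen [0.353 0.04 ] ext [0.043 0.043 0.015] rgb [53. 92. 60.]
side [304. 210.] 291 pen [0.464 0.027] ext [0.048 0.049 0.019] rgb [62. 51. 43.]
side [293. 238.] 236 pen [ 0.441 -0.052] ext [0.041 0.044 0.014] rgb [82. 66. 52.]
side [305. 270.] 262 pen [ 0.468 -0.13 ] ext [0.041 0.041 0.015] rgb [83. 66. 53.]
```

>>> send_rows(
  targets=[
    [0,0,0,-0.5,1.0,0,-0.5],
    [0,0,0,0,1.1,0,-0.5],
    [0,0,0,0,1.1,0,-0.5],
    [0,0,0,0,0,0,-0.5],
    [0,0,0,1,0,0,-0.5],
    [0,0,0,1,0,0,-0.5],
    [0,0,0,1,0,0,-0.5],
    [0,0,0,1,0,0,-0.5],
    [0,0,0,1,0,0,-0.5],
    [0,0,0,1,0,0,-0.5],
    [0,0,0,1,0,0,-0.5],
    [0,0,0,1,0,0,-0.5],
    [0,0,0,1,0,0,-0.5],
    [0,0,0,0.7,0,0,-0.5],
    [0,0,0,0,0,0,-0.5],
    [0,0,0,-1.5,0,0,-0.5],
    [0,0,0,0,0,-4,-0.5],
    [0,0,0,0,0,-6,-0.5],
  ],
)

```text
time: 10.05
ee_pos: [0.6217, 0.0039, 0.1058]
tcp_rot: [0.001, 0.997, -0.077, -0.002]
wrist_force: [2.0, 0.8, 0.2]
opening: 0.0214
finger_force: 0.0
```

>>> send_rows(
  targets=[
    [0,0,0,-3.1,1.4,0,-0.5],
    [0,0,0,-3.1,1.5,0,-0.5],
    [0,0,0,-3.1,1.5,0,-0.5],
    [0,0,0,-3.1,1.5,0,-0.5],
    [0,0,0,-3.1,1.4,0,-0.5],
    [0,0,0,-3.1,1.4,0,-0.5],
    [0,0,0,-3.1,1.4,0,-0.5],
    [0,0,0,0,0,0,-0.5],
  ],
)

```text
time: 11.05
ee_pos: [0.3915, -0.0627, 0.1067]
tcp_rot: [-0.0, 0.997, -0.077, 0.0]
wrist_force: [0.6, 0.0, 0.3]
opening: 0.0215
finger_force: 0.0
```

```bash
python3 -c "
from h import *
where()
nuts();nuts('top')"
```

```text
t 11.05 a,b [ 0.3966 -0.048 ] z 0.1067 psi -0.155 tilt [-0.  0.] open 0.0215 F [0.6 0.  0.3]
side [291. 167.] 65 pen [0.429 0.159] ext [0.026 0.015 0.019] rgb [48. 39. 33.]
side [246. 178.] 85 pen [0.323 0.125] ext [0.031 0.038 0.013] rgb [129.  80.  95.]
side [388. 202.] 201 pen [0.66  0.051] ext [0.042 0.041 0.014] rgb [78. 63. 51.]
side [253. 205.] 140 pen [0.345 0.039] ext [0.027 0.043 0.013] rgb [51. 88. 57.]
side [304. 209.] 297 pen [0.464 0.028] ext [0.048 0.05  0.018] rgb [62. 50. 43.]
side [293. 238.] 238 pen [ 0.441 -0.051] ext [0.041 0.043 0.015] rgb [80. 64. 51.]
side [305. 270.] 257 pen [ 0.467 -0.131] ext [0.041 0.041 0.014] rgb [72. 59. 48.]
top [332. 128.] 196 pen [0.66  0.053] ext [0.043 0.038 0.016] rgb [101.  83.  65.]
```

>>> send_rows(
  targets=[
    [0,0,0,0,0.9,2.5,-0.5],
    [0,0,-0.105,0,0,2.5,-0.5],
    [0,0,-0.105,0,0,2.5,-0.5],
    [0,0,0,0,0,1.6,-0.5],
    [0,0,0,0,0,0.9,-0.5],
    [0,0,0,0,0,0,-0.5],
  ],
)

```text
time: 11.9
ee_pos: [0.3922, -0.0711, 0.006]
tcp_rot: [0.0, 1.0, 0.028, -0.0]
wrist_force: [0.2, -0.2, -0.2]
opening: 0.0217
finger_force: 0.0
```

>>> send_rows(
  targets=[
    [0,0,0,1.0,0,0,-0.5],
    [0,0,0,1.2,0,0,-0.5],
    [0,0,0,1.2,0,0,-0.5],
    [0,0,0,1.2,0,0,-0.5],
    [0,0,0,1.2,0,0,-0.5],
    [0,0,0,1.2,0,0,-0.5],
    [0,0,0,1.2,0,0,-0.5],
    [0,0,0,1.2,0,0,-0.5],
    [0,0,0,1.2,0,0,-0.5],
    [0,0,0,1.2,0,0,-0.5],
    [0,0,0,1.2,0,0,-0.5],
    [0,0,0,1.2,0,0,-0.5],
    [0,0,0,0,0,0,-0.5],
  ],
)

```text
time: 13.52
ee_pos: [0.5349, -0.0632, 0.0063]
tcp_rot: [-0.0, 1.0, 0.028, 0.0]
wrist_force: [0.3, 0.2, -1.2]
opening: 0.0214
finger_force: 0.0
```

```bash
python3 -c "
from h import *
where()
nuts()"
```

```text
t 13.525 a,b [ 0.5383 -0.0263] z 0.0063 psi 0.055 tilt [-0.  0.] open 0.0214 F [ 0.3  0.2 -1.2]
side [289. 167.] 90 pen [0.425 0.162] ext [0.033 0.023 0.018] rgb [54. 45. 38.]
side [250. 176.] 212 pen [0.33 0.13] ext [0.044 0.045 0.015] rgb [140.  88. 104.]
side [388. 202.] 212 pen [0.66  0.051] ext [0.042 0.043 0.015] rgb [77. 62. 49.]
side [256. 205.] 226 pen [0.353 0.04 ] ext [0.042 0.042 0.014] rgb [54. 93. 60.]
side [304. 210.] 292 pen [0.464 0.028] ext [0.048 0.048 0.019] rgb [60. 50. 42.]
side [354. 228.] 128 pen [ 0.572 -0.024] ext [0.036 0.041 0.014] rgb [70. 57. 46.]
side [305. 270.] 272 pen [ 0.468 -0.131] ext [0.041 0.042 0.014] rgb [82. 66. 52.]
```

>>> send_rows(
  targets=[
    [0,0,0,1.2,0,0,-0.5],
    [0,0,0,1.2,0,0,-0.5],
    [0,0,0,1.2,0,0,-0.5],
    [0,0,0,1.2,0,0,-0.5],
    [0,0,0,1.2,0,0,-0.5],
    [0,0,0,1.2,0,0,-0.5],
    [0,0,0,1.0,0,0,-0.5],
    [0,0,0,0.7,0,0,-0.5],
    [0,0,0,0,0,0,-0.5],
    [0,0,0,-2,0,0,-0.5],
    [0,0,0,0,0,-4,-0.5],
    [0,0,0,0,0,-6,-0.5],
  ],
)

```text
time: 15.08
ee_pos: [0.6007, -0.0596, 0.1057]
tcp_rot: [0.0, 1.0, 0.028, -0.002]
wrist_force: [1.8, 0.4, -0.2]
opening: 0.0211
finger_force: 0.0
```

>>> send_rows(
  targets=[
    [0,0,0,-2.9,1.5,0,-0.5],
    [0,0,0,-2.9,1.5,0,-0.5],
    [0,0,0,-2.9,1.5,0,-0.5],
    [0,0,0,-2.9,1.5,0,-0.5],
    [0,0,0,-2.9,1.5,0,-0.5],
    [0,0,0,-2.9,1.6,0,-0.5],
    [0,0,0,-2.8,1.6,0,-0.5],
    [0,0,-0.1225,0,0,0,-0.5],
    [0,0,-0.1225,0,0,0,-0.5],
    [0,0,-0.1225,0,0,0,-0.5],
    [0,0,-0.1225,0,0,0,-0.5],
    [0,0,0,0,0,0,-0.5],
  ],
)

```text
time: 16.58
ee_pos: [0.4067, -0.1775, 0.1064]
tcp_rot: [0.0, 0.963, 0.269, 0.0]
wrist_force: [0.5, 0.4, -0.1]
opening: 0.0215
finger_force: 0.0
```

```bash
python3 -c "
from h import *
where()
nuts();nuts('top')"
```

```text
t 16.575 a,b [ 0.4293 -0.1591] z 0.1064 psi 0.544 tilt [0. 0.] open 0.0215 F [ 0.5  0.4 -0.1]
side [243. 177.] 45 pen [0.314 0.125] ext [0.012 0.037 0.013] rgb [132.  85.  99.]
side [388. 202.] 209 pen [0.659 0.051] ext [0.042 0.043 0.014] rgb [78. 63. 50.]
side [250. 207.] 51 pen [0.34  0.033] ext [0.015 0.033 0.014] rgb [51. 88. 58.]
side [309. 210.] 150 pen [0.475 0.028] ext [0.028 0.041 0.018] rgb [55. 45. 39.]
side [388. 221.] 230 pen [ 0.652 -0.004] ext [0.041 0.043 0.014] rgb [80. 64. 51.]
side [305. 270.] 271 pen [ 0.468 -0.13 ] ext [0.041 0.044 0.015] rgb [81. 65. 51.]
top [332. 128.] 194 pen [0.66  0.053] ext [0.043 0.038 0.015] rgb [100.  82.  63.]
top [355. 133.] 186 pen [ 0.654 -0.002] ext [0.042 0.04  0.016] rgb [101.  82.  63.]
top [268. 221.] 55 pen [0.421 0.169] ext [0.027 0.034 0.018] rgb [78. 65. 54.]
top [316. 256.] 162 pen [0.355 0.045] ext [0.042 0.033 0.015] rgb [ 68. 122.  77.]
top [276. 261.] 205 pen [0.332 0.131] ext [0.041 0.039 0.017] rgb [181. 114. 134.]
```

>>> send_rows(
  targets=[
    [0,0,0,0,0,3,-0.5],
    [0,0,0,0,0,3,-0.5],
    [0,0,0,0,0,3,-0.5],
    [0,0,0,0,0,1,-0.5],
    [0,0,0,0,0,0,-0.5],
    [0,0,0,1,0,0,-0.5],
    [0,0,0,1,0,0,-0.5],
    [0,0,0,1,0,0,-0.5],
    [0,0,0,1,0,0,-0.5],
    [0,0,0,1,0,0,-0.5],
    [0,0,0,1,0,0,-0.5],
    [0,0,0,1,0,0,-0.5],
    [0,0,0,1,0,0,-0.5],
    [0,0,0,1,0,0,-0.5],
    [0,0,0,1,0,0,-0.5],
    [0,0,0,1,0,0,-0.5],
    [0,0,0,1,0,0,-0.5],
    [0,0,0,1,0,0,-0.5],
    [0,0,0,0.4,0,0,-0.5],
    [0,0,0,0,0,0,-0.5],
  ],
)

```text
time: 19.18
ee_pos: [0.5218, -0.1078, 0.0063]
tcp_rot: [-0.0, 0.963, 0.269, 0.0]
wrist_force: [-0.3, -0.0, -0.4]
opening: 0.0215
finger_force: 0.0
```

>>> send_rows(
  targets=[
    [0,0,0,-2,0,0,-0.5],
    [0,0,0.175,0,0,0,-0.5],
    [0,0,0.175,0,0,0,-0.5],
    [0,0,0.175,0,0,0,-0.5],
    [0,0,0.175,0,0,0,-0.5],
    [0,0,0,0,0,0,-0.5],
  ],
)

```text
time: 19.92
ee_pos: [0.5043, -0.1184, 0.0064]
tcp_rot: [-0.0, 0.997, -0.077, 0.0]
wrist_force: [0.3, -0.8, 0.5]
opening: 0.0211
finger_force: 0.0
```

```bash
python3 -c "
from h import *
where()
nuts()"
```

```text
t 19.925 a,b [ 0.5166 -0.0856] z 0.0064 psi -0.153 tilt [-0.  0.] open 0.0211 F [ 0.3 -0.8  0.5]
side [290. 167.] 89 pen [0.426 0.162] ext [0.033 0.023 0.019] rgb [54. 45. 38.]
side [250. 176.] 207 pen [0.33  0.129] ext [0.045 0.042 0.015] rgb [141.  89. 105.]
side [388. 202.] 212 pen [0.659 0.051] ext [0.041 0.04  0.015] rgb [77. 62. 49.]
side [256. 205.] 223 pen [0.353 0.04 ] ext [0.043 0.043 0.014] rgb [55. 94. 61.]
side [302. 210.] 232 pen [0.459 0.028] ext [0.037 0.048 0.019] rgb [63. 51. 42.]
side [388. 221.] 229 pen [ 0.653 -0.004] ext [0.042 0.042 0.015] rgb [79. 64. 50.]
side [347. 241.] 202 pen [ 0.556 -0.057] ext [0.037 0.042 0.016] rgb [78. 62. 48.]
```

>>> send_rows(
  targets=[
    [0,0,0,-0.5,-1.0,0,-0.5],
    [0,0,0,0,-1.0,0,-0.5],
    [0,0,0,0,-1.0,0,-0.5],
    [0,0,0,0,0,0,-0.5],
    [0,0,0,1,0,0,-0.5],
    [0,0,0,1,0,0,-0.5],
    [0,0,0,1,0,0,-0.5],
    [0,0,0,1,0,0,-0.5],
    [0,0,0,1,0,0,-0.5],
    [0,0,0,1,0,0,-0.5],
    [0,0,0,1,0,0,-0.5],
    [0,0,0,1,0,0,-0.5],
    [0,0,0,1,0,0,-0.5],
    [0,0,0,1,0,0,-0.5],
    [0,0,0,0.4,0,0,-0.5],
    [0,0,0,0,0,0,-0.5],
    [0,0,0,-2.5,0,0,-0.5],
    [0,0,0,0,0,-4,-0.5],
    [0,0,0,0,0,-6,-0.5],
  ],
)

```text
time: 22.35
ee_pos: [0.5803, -0.1001, 0.1059]
tcp_rot: [0.0, 0.997, -0.077, -0.002]
wrist_force: [2.2, 0.6, 0.5]
opening: 0.0216
finger_force: 0.0
```

>>> send_rows(
  targets=[
    [0,0,0,-3,0,-3,-0.5],
    [0,0,0,-4,0,-3,-0.5],
    [0,0,0,-4,0,-3,-0.5],
    [0,0,0,-4,0,0,-0.5],
    [0,0,0,-4,0,0,-0.5],
    [0,0,0,-3,0,0,-0.5],
    [0,0,0,0,0,0,-0.5],
    [0,0,0,0,0,0,-0.5],
  ],
)

```text
time: 23.35
ee_pos: [0.3651, -0.0662, 0.1966]
tcp_rot: [-0.0, 0.997, -0.077, 0.001]
wrist_force: [0.3, 0.2, -1.0]
opening: 0.0211
finger_force: 0.0
```

```bash
python3 -c "
from h import *
where()
nuts();im=nuts('top');cv2.imwrite('pics/end.png',cv2.resize(im[85:275,180:440],(780,570))[:,:,::-1])"
```

```text
t 23.35 a,b [ 0.3709 -0.0556] z 0.1966 psi -0.155 tilt [-0.     0.001] open 0.0211 F [ 0.3  0.2 -1. ]
side [289. 167.] 88 pen [0.425 0.163] ext [0.033 0.024 0.019] rgb [53. 44. 37.]
side [388. 202.] 209 pen [0.659 0.052] ext [0.042 0.043 0.014] rgb [76. 62. 49.]
side [256. 205.] 228 pen [0.353 0.04 ] ext [0.043 0.045 0.014] rgb [53. 91. 59.]
side [304. 210.] 290 pen [0.464 0.028] ext [0.048 0.05  0.019] rgb [62. 51. 44.]
side [388. 221.] 229 pen [ 0.653 -0.004] ext [0.041 0.043 0.014] rgb [78. 63. 50.]
side [387. 241.] 250 pen [ 0.644 -0.058] ext [0.04  0.044 0.014] rgb [78. 63. 50.]
top [332. 128.] 196 pen [0.66  0.053] ext [0.044 0.039 0.016] rgb [100.  82.  63.]
top [355. 133.] 189 pen [ 0.654 -0.002] ext [0.041 0.041 0.015] rgb [100.  82.  63.]
top [376. 140.] 191 pen [ 0.646 -0.055] ext [0.042 0.041 0.015] rgb [99. 81. 62.]
```

View pics/end.png

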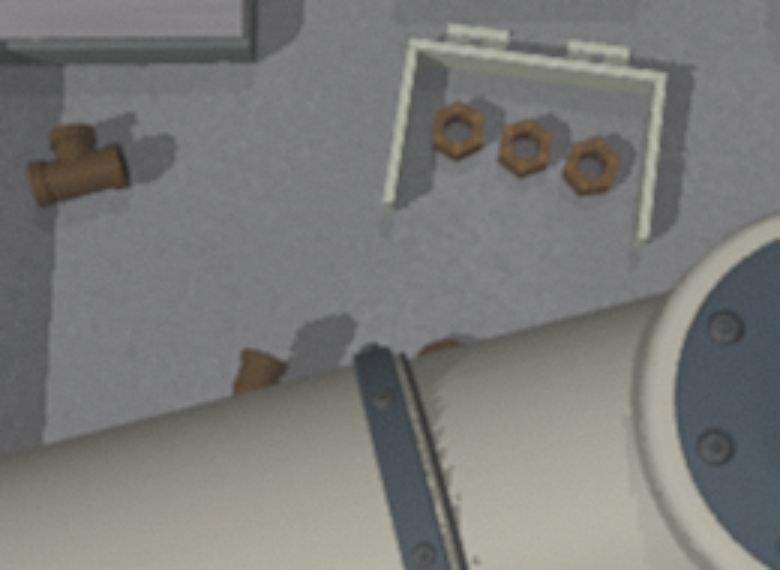

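All three nuts lie flat inside the pen, at (458,130), (525,147) and (592,166) in the crop. The elbow and cover are where they were, and the arm is clear at 0.2 m height.

```bash
python3 -c "
from workcell import *
print(hand_in())"
```

```text
the job is handed in; nothing more can be done
None
```

The job is handed in: all three nuts lie flat and wholly inside the pen, at least 30 mm past its mouth, with the elbow, cover and look-alikes unmoved and the arm clear, at about 23 s.

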